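# Hold the holder foot in the corner of the base plate

## Task

So that I can screw this aluminium holder foot down, set it flat on the steel base plate with its long side against the fence, a few centimetres short of the rectangular stop block, then slide it along the fence until you feel it come up against that stop (not the round pillar). Finish while holding it there: with one firm diagonal push keep it pressed against the fence and down on the plate at the same time, still touching the stop, and keep pushing when your program ends. Leave the other things on the plate and the bench where they are.

Things in the scene. Friction and masses are not known exactly. Their poses are not given: they have to be found in the camera images.
- foot: loose aluminium holder foot on the plate, 0.28 to 0.49 kg: base 46 (x) by 90 (y) by 20 mm high; on its middle an upright rib 16 mm thick (x), 40 mm long (y), 20 to 64 mm above the underside, with a 12 mm wide dark screw head on top up to 72 mm. Grip the rib across its thickness. Symmetric: either long side may face the fence. Origin: centre of the underside, z up
- plate: the fixed steel base plate, 270 mm (x) by 360 mm (y), 12 mm thick, lying on the bench; origin at the centre of its underside, so its top is at world z = 0.012; turned about the vertical by up to 0.3 rad
- fence: fixed, rigid aluminium fence on the plate: bar 20 mm thick (x), 320 mm long (y), 18 mm high. Origin: centre of its underside, on the plate's top. Its working face looks to its -x (towards the robot), 10 mm from the origin: the foot flush with it has its centre at x = -33 mm in the fence's frame
- stop: fixed, rigid rectangular aluminium stop block on the fence's robot side, near its +y or its -y end (varies): 50 (x) by 20 (y) by 32 mm high, axes parallel to the fence's, origin at the centre of its underside, at x = -35 mm and y = 100 to 140 mm either way from the fence's origin. The foot touches the face towards the fence's middle: centres then 55 mm apart along y
- pillar: a fixed round aluminium pillar, 20 mm across and 32 mm high, in the same way at the other end of the fence, not the stop; origin at the centre of its underside
- spare: bystander, loose: spare probe holder, dark 30 x 30 mm block 14 mm high with a round steel post, 58 mm tall; origin under its centre
- dish: bystander, loose: small round steel dish, 44 mm across, 16 mm high; origin under its centre
- tweezers: bystander, loose: steel tweezers lying flat, 126 mm long along their x, 6 mm high, on the plate behind the fence; origin under the middle
- bottle: bystander, loose: white dropper bottle with a plain blue label, 42 mm across, 110 mm tall, upright on the bench; origin under its centre
- driver: bystander, loose: black-handled screwdriver lying on the bench, 160 mm long
- tube: bystander, loose: green tube lying on the bench, 152 mm long, 36 mm wide, 22 mm high; origin under the middle
Mind the look-alikes: they are no part of the job. Leave any blue, purple or yellow look-alike of the foot alone.

How it is judged:
By the outcome, as a careful person would: the job done as asked, in the order asked, and still so for the second after the job is handed in, while the arm keeps its last pose, push and grip.
It also fails if it takes over 58 s, if anything falls off the work surface, if the arm or the gripper's body presses on something with over 40 N, if the wrist force passes 120 N, or if a joint passes its speed limit or range.

## Robot

A 7-joint arm with a two-finger parallel gripper is mounted at the origin on the work surface. World frame = base frame: x ahead of the robot, y to its left, z up, the work surface at z = 0. Lengths are in m, angles in rad, forces in N, time in s.
With the tool pointing down it reaches from about 0.425 to 0.875 m from the base axis. Payload 4.7 kg.
Tool frame: the origin (TCP) lies midway between the tips of the shut fingers; the grasp point (between the pads) lies 19 mm behind it; z points along the fingers, x is the direction in which the jaws open and shut, and the axes are right-handed (so a half turn about z gives the same grasp; the last joint's range is limited). The gripper opens to 87 mm and grips with 3 to 60 N. Pads are 19 mm wide; open, the fingers measure 117 mm over their backs; the gripper's body (75 mm by 190 mm) begins 51 mm behind the grasp point.
Start: joints at [-1.101, 0.321, -0.07, 1.45, 0.023, 1.371, -0.057], TCP at [0.286, 0.584, 0.223] pointing down, gripper open.
Joint ranges: [-2.86, 2.86], [-0.3, 2.09], [-1.38, 1.24], [0.06, 2.45], [-1.56, 4.7], [0.09, 2.05], [-2.69, 2.69]. Speed limits (rad/s): [2.57, 2.57, 3.14, 3.14, 3.14, 3.14, 3.14].

## Interface

Orientations are given as a rotation vector (axis times angle).
In Python, from bench import get_state, eyes, ticket gives the robot as it stands.
- The arm moves only by the tool carry_out, never from a script. Its argument "motion" is a list of rows, each a list of 2 entries, a list of its own where there are three numbers: the shift along the world's x, y, z in m, then the turn about the world's z in rad. A call has 1 to 20 rows; each row is the pose to reach, as a shift and turn from the pose commanded when the call began; what a row does not reach only later rows make up. A row lasts 1/10 s, in which the tool goes at most 50 mm and 8.59 degrees, less where a joint would pass 70% of its speed; a pose out of reach is approached as far as the arm can. A call with a gripper value outside its range is refused whole. "grip" is the gripper command: -1 is fully open, 1 is shut, values between are in proportion, set as the call begins (left out, the last holds). The fingers move at their own pace and stop on an object; "squeeze" is the grip in N (left out, the last holds). Time passes only in rows, so rows that repeat a pose let the fingers close. It gives the time, the measured TCP pose, the force and the opening at its end, in the units of the state.
- get_state(): the state, without advancing time (a new reading comes with each control period).
- eyes.get_image(name): name is "scene" or "top" or "wrist"; returns a dict with "pixels" (400x640x3 uint8, blue, green, red), "mtx" (3x3 intrinsics, pixels), "dist_coeffs" ([k1, k2, p1, p2, k3] as OpenCV has them; the pictures are not rectified), "extrinsics" (4x4, takes a point from camera to world coordinates). Camera axes: x right, y down, z forward; pixel columns grow to the right and rows downward; lengths in m; the calibration is good to about 2 mm. A picture is of the moment at which its call begins. There is no depth.
- ticket.close_job(): hands the job in, once; it reports no verdict.
The state is a dict: "time": time; "joint_positions": joint angles; "qd": joint speeds; "joint_torque": joint torques, N m; "position": TCP position; "tool_rot": TCP orientation; "ft_force": force on the tool from outside, world axes, zero at the start; "torque": the same for the moment, N m; "grip_width": opening from 0.0 (shut) to 1.0 (fully open).
Only numpy, scipy, OpenCV 4.12 (cv2) and the standard library are available. Lean on these libraries where they do the work, as an engineer would, in place of code of your own. Each camera call takes 0.05 s, during which the arm holds its last target. There are 200 camera calls.

## Working session

There is one attempt and no reset: what is moved stays moved. The work goes in short steps, Python scripts to look and compute and a tool call to move; the robot and the scene stay as the last step left them, time stands still between calls to the robot, and variables do not carry over. Pictures are saved under pics/ and viewed, about 8 in all and at most 12, crops included, and the job is handed in when it is done.

Besides the shell and the picture viewer there is one more tool, called after "Request:" as name(argument=value, ...), one argument or row to a line, values as JSON. carry_out: Moves the arm, as the interface text tells. Its arguments: {"type":"object","properties":{"motion":{"type":"array","items":{"type":"array"}},"grip":{"type":"number"},"squeeze":{"type":"number"}},"required":["motion"]}

```bash
mkdir -p pics && ls && python3 - <<'E'
from bench import get_state, eyes
import cv2, numpy as np
s=get_state(); print(s)
for n in ("top","scene"):
    d=eyes.get_image(n); cv2.imwrite(f"pics/{n}0.png",d["pixels"]); np.savez(f"{n}0.npz",**d)
    print(n,d["mtx"].round(1).tolist(),np.round(d["dist_coeffs"],3),d["extrinsics"].round(3).tolist())
E
```

```text
pics
{'time': 0.0, 'joint_positions': array([-1.10092464,  0.32186051, -0.07010238,  1.45168642,  0.02263319,
        1.37078432, -0.0568761 ]), 'qd': array([-0.00093543, -0.00073424,  0.00133018, -0.00133262,  0.00023457,
       -0.00194427,  0.00178686]), 'joint_torque': array([ 2.95278733e-05, -4.91289318e+01, -4.03697211e-01, -3.12529886e+01,
       -6.39509107e-02,  4.36582498e-02,  1.52263888e-04]), 'position': array([0.28590193, 0.5831272 , 0.22143157]), 'tool_rot': array([ 2.66484382e+00,  1.66164643e+00, -2.49080354e-03]), 'ft_force': array([-0.82978202, -0.011208  , -0.74179832]), 'torque': array([-0.03387935, -0.02112672, -0.01820967]), 'grip_width': 0.9995072376639887}
top [[436.6, 0.0, 320.6], [0.0, 436.6, 203.1], [0.0, 0.0, 1.0]] [0.043 0.    0.    0.    0.   ] [[-0.021, -0.992, 0.123, 0.378], [-1.0, 0.022, 0.009, 0.006], [-0.011, -0.122, -0.992, 1.08], [0.0, 0.0, 0.0, 1.0]]
scene [[433.7, 0.0, 324.0], [0.0, 433.7, 200.1], [0.0, 0.0, 1.0]] [-0.091  0.     0.     0.     0.   ] [[0.481, 0.64, -0.599, 1.247], [0.877, -0.356, 0.324, -0.405], [-0.006, -0.681, -0.732, 0.949], [0.0, 0.0, 0.0, 1.0]]
```

View pics/top0.png

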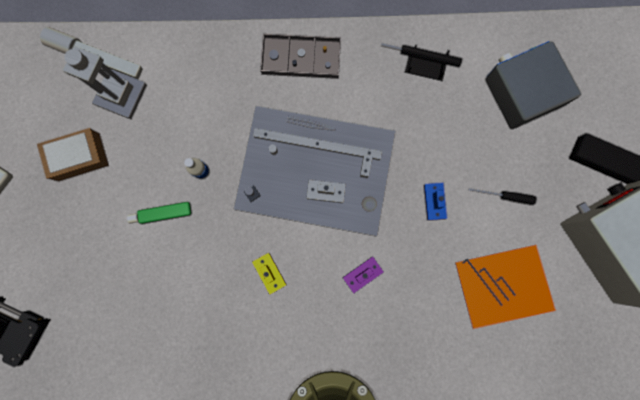

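View pics/scene0.png

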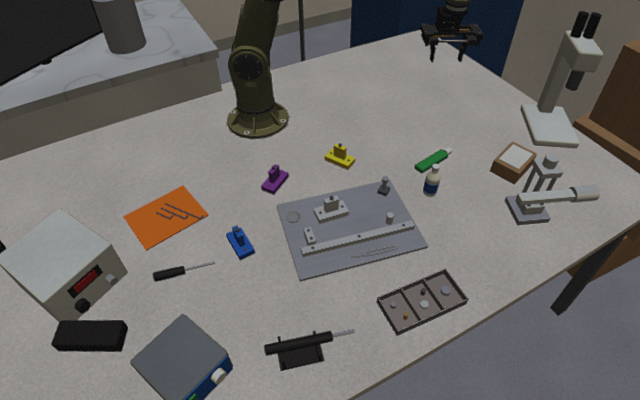

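The top view has up = +x and left = +y. Possible feet: silver (326,190), blue (436,201), purple (363,274), yellow (268,272) and dark spare (252,193). I choose the silver one on the plate. Stop candidates: the rectangular block at (366,163), which is the -y end, and the round pillar at (272,150). I'll check both choices in a close crop.

```bash
cat > h.py <<'E'
import cv2, numpy as np
def ray(d,uv):
    p=cv2.undistortPoints(np.float64(uv).reshape(-1,1,2),d["mtx"],d["dist_coeffs"]).reshape(-1,2)
    E=d["extrinsics"]; return E[:3,3],np.c_[p,np.ones(len(p))]@E[:3,:3].T
def onz(d,uv,z):
    o,r=ray(d,uv); return o+r*((z-o[2])/r[:,2])[:,None]
def proj(d,X):
    E=np.linalg.inv(d["extrinsics"]); return cv2.projectPoints(np.float64(X).reshape(-1,1,3),cv2.Rodrigues(E[:3,:3])[0],E[:3,3],d["mtx"],d["dist_coeffs"])[0].reshape(-1,2)
E
python3 - <<'E'
import cv2, numpy as np
from h import *
d=dict(np.load("top0.npz")); im=d["pixels"]
x0,y0,x1,y1=228,98,404,244
c=cv2.resize(im[y0:y1,x0:x1],None,fx=4,fy=4,interpolation=cv2.INTER_CUBIC)
cv2.imwrite("pics/crop0.png",c)
g=cv2.cvtColor(im,cv2.COLOR_BGR2GRAY)
print(g[190,315],g[180,290],g[136,280],g[60,200],im[180,290])
m=np.zeros_like(g); m[y0:y1,x0:x1]=(g[y0:y1,x0:x1]>150)
for t in(140,150,160):
  m=np.zeros_like(g); m[120:215,245:385]=(g[120:215,245:385]>t)
  cs,_=cv2.findContours(m,cv2.RETR_EXTERNAL,cv2.CHAIN_APPROX_NONE)
  for k in cs:
    if cv2.contourArea(k)>25: print(t,cv2.contourArea(k),cv2.boundingRect(k),[np.round(q,1) for q in cv2.minAreaRect(k)])
E
```

```text
141 111 139 142 [123 110 107]
140 49.0 (330, 183, 14, 8) [array([336.5, 186.5]), array([13.,  7.]), np.float64(0.0)]
140 155.0 (308, 181, 35, 20) [array([325.7, 190.5]), array([34.6, 16.9]), np.float64(6.3)]
140 101.5 (318, 141, 46, 13) [array([340.5, 149.4]), array([45.2,  6. ]), np.float64(15.9)]
140 110.0 (286, 135, 31, 11) [array([300.5, 140.2]), array([30.4,  6.1]), np.float64(10.3)]
140 140.5 (342, 120, 43, 8) [array([363. , 123.5]), array([ 7., 42.]), np.float64(90.0)]
140 76.5 (245, 120, 6, 26) [array([247.5, 132.5]), array([25.,  5.]), np.float64(90.0)]
```

View pics/crop0.png

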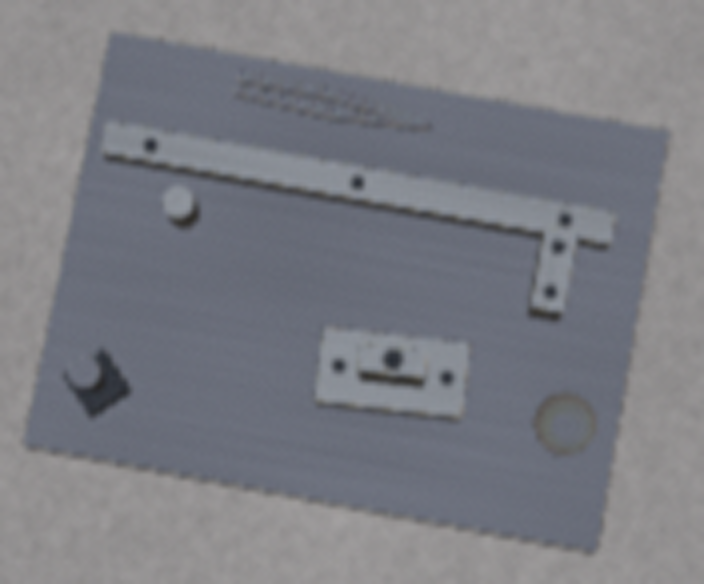

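The crop confirms it: silver foot with rib and screw head at about (326,190), rectangular stop with two screws at (366,163), and round pillar at (272,150) at the other end. Next, positions.

```bash
python3 - <<'E'
import cv2, numpy as np
from h import *
d=dict(np.load("top0.npz")); im=d["pixels"]
f=lambda P:(np.float64(P)+.5)/4-.5+[228,98]
def show(n,P,z):
    X=onz(d,f(P),z); print(n,X[:,:2].round(4).tolist()); return X[:,:2]
F=show("foot",[(324,328),(470,341),(465,418),(316,404)],.032); r=cv2.minAreaRect(F.astype(np.float32)*1000);print(r,F.mean(0))
e=F[0]-F[1]; print("foot yaw (y-axis)",np.arctan2(-e[0],e[1]))
show("screwhead",[(393,359)],.084)
S=show("fence screws",[(151,146),(357,182),(565,219)],.030); e=S[0]-S[2]; yf=np.arctan2(-e[0],e[1]); print("yaw fence",yf,np.linalg.norm(e))
show("fence corners",[(107,122),(616,210),(611,240),(103,153)],.030)
T=show("stop screws",[(558,246),(550,291)],.044);show("stop",[(531,308),(562,312)],.044)
P=show("plate",[(110,32),(670,130),(598,553),(24,445)],.012); e=P[3]-P[2];print(np.arctan2(-e[0],e[1]));e=P[0]-P[1];print(np.arctan2(-e[0],e[1]))
pl=show("pillar",[(180,203)],.044); dish=show("dish",[(565,424)],.028)
c,s=np.cos(yf),np.sin(yf); R=np.array([[c,-s],[s,c]])
print("in fence frame: stop",((T.mean(0)-S[1])@R),"foot",((F.mean(0)-S[1])@R),"pillar",(pl-S[1])@R,"dish",(dish-S[1])@R)
E
```

```text
foot [[0.5654, 0.0434], [0.5554, -0.0452], [0.5083, -0.0409], [0.5189, 0.0491]]
((537.0529174804688, 1.3516998291015625), (90.5456771850586, 47.251670837402344), 83.30984497070312) [0.53699592 0.00160891]
foot yaw (y-axis) -0.11288444333347661
screwhead [[0.5371, 0.002]]
fence screws [[0.6821, 0.1483], [0.6565, 0.0215], [0.6301, -0.1055]]
yaw fence -0.20210340196488258 0.2591101490541373
fence corners [[0.698, 0.1754], [0.635, -0.1369], [0.6163, -0.1332], [0.6784, 0.178]]
stop screws [[0.6102, -0.0993], [0.5827, -0.0935]]
stop [[0.5726, -0.0818], [0.5697, -0.1003]]
plate [[0.7619, 0.1762], [0.6897, -0.1749], [0.4262, -0.1204], [0.5001, 0.23]]
-0.20792550933639162
-0.20280992645153956
pillar [[0.6422, 0.1291]]
dish [[0.5038, -0.1014]]
in fence frame: stop [-0.03508996 -0.12758561] foot [-0.11303541 -0.04350949] pillar [[-0.03556786  0.10245469]] dish [[-0.12486574 -0.15113237]]
```

Fence at (0.6565, 0.0215), yaw -0.202. Stop in the fence frame at (-35, -128) mm. Foot at (0.537, 0.0015), yaw about -0.115. The tool's x yaw is now 1.115, so I turn it by -1.23 and hover over the foot.

Request:
carry_out(
  motion=[
    [[0.016, -0.036, 0], -0.08],
    [[0.032, -0.072, 0], -0.16],
    [[0.048, -0.109, 0], -0.24],
    [[0.064, -0.146, 0], -0.32],
    [[0.08, -0.182, 0], -0.4],
    [[0.096, -0.218, 0], -0.48],
    [[0.112, -0.255, 0], -0.56],
    [[0.128, -0.292, 0], -0.64],
    [[0.144, -0.33, 0], -0.72],
    [[0.16, -0.366, 0], -0.8],
    [[0.176, -0.402, 0], -0.88],
    [[0.192, -0.438, -0.01], -0.96],
    [[0.206, -0.474, -0.02], -1.04],
    [[0.22, -0.51, -0.03], -1.1],
    [[0.234, -0.542, -0.04], -1.16],
    [[0.244, -0.566, -0.05], -1.2],
    [[0.251, -0.582, -0.06], -1.23],
    [[0.251, -0.582, -0.06], -1.23],
    [[0.251, -0.582, -0.06], -1.23],
    [[0.251, -0.582, -0.06], -1.23],
  ],
  grip=-1,
)

```text
time: 2.1
position: [0.5371, 0.0038, 0.1628]
tool_rot: [-3.136, 0.175, -0.0]
ft_force: [-0.1, -0.1, 0.5]
grip_width: 1.0
```

```bash
python3 - <<'E'
from bench import get_state, eyes
import cv2, numpy as np
from h import *
s=get_state(); print(s["time"],s["position"],s["tool_rot"],s["ft_force"],s["joint_positions"].round(2))
d=eyes.get_image("wrist"); cv2.imwrite("pics/wrist1.png",d["pixels"]); np.savez("wrist1.npz",**d)
print(d["extrinsics"].round(3).tolist())
E
```

```text
2.1 [0.53707882 0.00380135 0.16277769] [-3.13573238e+00  1.75398131e-01 -3.60634322e-06] [-0.07858749 -0.08860323  0.52378311] [-0.5   0.12  0.48  1.83 -0.06  1.21 -0.11]
[[0.994, -0.108, -0.027, 0.547], [-0.111, -0.963, -0.246, 0.07], [0.0, 0.247, -0.969, 0.325], [0.0, 0.0, 0.0, 1.0]]
```

View pics/wrist1.png

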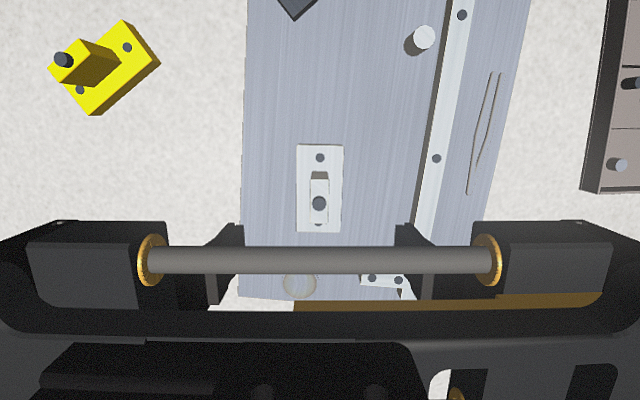

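The wrist view shows the foot centred at about (319,195), the fence edge running from about (450,10) to (416,225), the stop near (385,280) and the pillar at (424,37). I'll refine the foot and fence from this view.

```bash
cat > meas.py <<'E'
import cv2, numpy as np
from h import *
def foot(d,box,z=.032,thr=190):
    x0,y0,x1,y1=box; g=cv2.cvtColor(d["pixels"],cv2.COLOR_BGR2GRAY)
    sub=cv2.GaussianBlur(g[y0:y1,x0:x1],(3,3),0)
    m=(sub>thr).astype(np.uint8); m=cv2.morphologyEx(m,cv2.MORPH_OPEN,np.ones((3,3)))
    cs,_=cv2.findContours(m,cv2.RETR_EXTERNAL,cv2.CHAIN_APPROX_NONE); k=max(cs,key=cv2.contourArea).reshape(-1,2)+[x0,y0]
    X=onz(d,k,z)[:,:2]; r=cv2.minAreaRect((X*1000).astype(np.float32)); return k,r
E
python3 - <<'E'
from meas import *
d=dict(np.load("wrist1.npz")); g=cv2.cvtColor(d["pixels"],cv2.COLOR_BGR2GRAY)
print(g[190,285:355:3], g[190,400:450:2], d["pixels"][190,270],d["pixels"][190,302])
for t in (195,205,215):
    k,r=foot(d,(275,125,365,250),thr=t); print(t,r,k.min(0),k.max(0))
print("screw",onz(d,[(319.5,203)],.084)[:,:2],"fence screws",onz(d,[(462,15),(436,158)],.030)[:,:2],"stop screws",onz(d,[(372,278),(398,280)],.044)[:,:2])
# fence top front edge: first bright col left->right per row
pts=[]
for v in range(60,210,5):
    row=g[v,400:460].astype(int); j=np.argmax(np.diff(row)); pts.append((400+j+1,v))
X=onz(d,pts,.030)[:,:2]; print(pts[::6]); vx,vy,x,y=cv2.fitLine(X.astype(np.float32),cv2.DIST_HUBER,0,.001,.001).ravel(); print("fence edge yaw",np.arctan2(-vx,vy) if vy>0 else np.arctan2(vx,-vy),"x at y=0",x-y*vx/vy)
E
```

```text
[182 177 167 179 225 217 217 215 188 219 216 216 217 220 223 223 217 219
 216 164 180 176 177 178] [179 169 175 176 179 173 172 161  97 102 149 222 215 216 216 218 214 213
 211 221 175 172 171 174 172] [187 175 169] [223 220 216]
195 ((538.6836547851562, 2.2332077026367188), (88.70881652832031, 46.03830337524414), 82.2261734008789) [296 145] [343 232]
205 ((538.996826171875, 2.5238075256347656), (87.63056945800781, 44.131900787353516), 82.58312225341797) [297 146] [342 231]
215 ((539.0323486328125, 3.211833953857422), (85.25529479980469, 43.983924865722656), 82.6102294921875) [297 146] [342 229]
screw [[0.53949437 0.00321102]] fence screws [[0.68477267 0.14831412]
 [0.65760144 0.02137955]] stop screws [[ 0.58377569 -0.09462371]
 [ 0.61077439 -0.10015675]]
[(np.int64(443), 60), (np.int64(438), 90), (np.int64(433), 120), (np.int64(428), 150), (np.int64(422), 180)]
fence edge yaw -0.20418592 x at y=0 0.64334434
```

Request:
carry_out(
  motion=[
    [[0.002, 0, -0.02], -0.02],
    [[0.002, 0, -0.04], -0.02],
    [[0.002, 0, -0.06], -0.02],
    [[0.002, 0, -0.08], -0.02],
    [[0.002, 0, -0.095], -0.02],
    [[0.002, 0, -0.107], -0.02],
    [[0.002, 0, -0.116], -0.02],
    [[0.002, 0, -0.122], -0.02],
    [[0.002, 0, -0.125], -0.02],
    [[0.002, 0, -0.125], -0.02],
    [[0.002, 0, -0.125], -0.02],
  ],
)

```text
time: 3.25
position: [0.5396, 0.0016, 0.0381]
tool_rot: [-3.134, 0.212, -0.002]
ft_force: [0.8, -0.6, 0.8]
grip_width: 0.998
```

Request:
carry_out(
  motion=[
    [[0, 0, 0], 0],
    [[0, 0, 0], 0],
    [[0, 0, 0], 0],
    [[0, 0, 0], 0],
    [[0, 0, 0], 0],
    [[0, 0, 0], 0],
    [[0, 0, 0], 0],
    [[0, 0, 0], 0],
    [[0, 0, 0], 0],
    [[0, 0, 0], 0],
  ],
  grip=1,
  squeeze=40,
)

```text
time: 4.25
position: [0.538, 0.0018, 0.0374]
tool_rot: [-3.134, 0.212, 0.004]
ft_force: [-0.7, 0.9, 1.5]
grip_width: 0.179
```

The grip width is 15.6 mm, so the rib is held. I lift, check, and carry it to about 5 mm off the fence and 37 mm short of the stop.

Request:
carry_out(
  motion=[
    [[0, 0, 0.006], 0],
    [[0, 0, 0.014], 0],
    [[0, 0, 0.022], 0],
    [[0, 0, 0.03], 0],
    [[0.008, -0.001, 0.03], -0.01],
    [[0.018, -0.002, 0.03], -0.02],
    [[0.03, -0.003, 0.03], -0.03],
    [[0.042, -0.004, 0.03], -0.04],
    [[0.054, -0.005, 0.03], -0.05],
    [[0.064, -0.006, 0.03], -0.06],
    [[0.071, -0.007, 0.03], -0.068],
    [[0.0745, -0.007, 0.03], -0.068],
    [[0.0745, -0.007, 0.03], -0.068],
    [[0.0745, -0.007, 0.03], -0.068],
  ],
)

```text
time: 5.65
position: [0.6132, -0.0053, 0.0674]
tool_rot: [3.125, -0.318, -0.001]
ft_force: [0.0, 0.5, -3.2]
grip_width: 0.177
```

```bash
python3 - <<'E'
from bench import get_state, eyes
from meas import *
s=get_state(); print(s["time"],s["position"],s["tool_rot"],s["ft_force"],s["grip_width"])
d=eyes.get_image("wrist"); cv2.imwrite("pics/wrist2.png",d["pixels"]); np.savez("wrist2.npz",**d)
E
```

```text
5.65 [ 0.6132442  -0.00533094  0.06742409] [ 3.12539763e+00 -3.18317179e-01 -1.01651359e-03] [ 0.0219077   0.47514598 -3.1525626 ] 0.17729204858159772
```

View pics/wrist2.png

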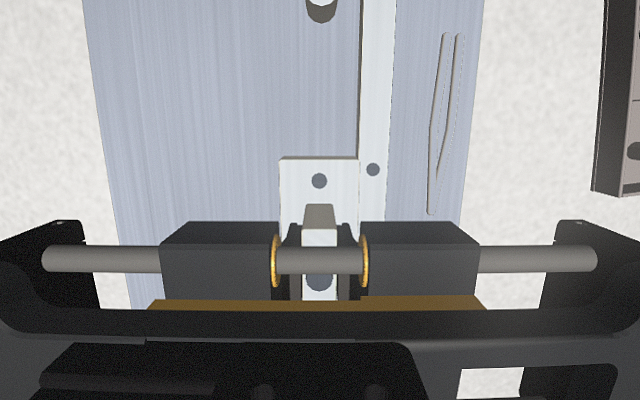

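The foot is held upright. Its right top edge is at about column 358 (rows 160-220) and the fence front edge at about 362. I'll compute the real gap.

```bash
python3 - <<'E'
from meas import *
d=dict(np.load("wrist2.npz")); g=cv2.cvtColor(d["pixels"],cv2.COLOR_BGR2GRAY).astype(int)
print(g[100,350:370],g[200,350:375],g[200,272:286])
ft=[];fl=[];fe=[]
for v in range(165,215,5):
    fl.append((274+np.argmax(np.diff(g[v,274:290]))+.5,v)); 
    r=g[v,352:364]; ft.append((352+np.argmin(np.diff(r))+.5,v))
for v in range(40,140,5): fe.append((354+np.argmax(np.diff(g[v,354:370]))+.5,v))
def line(p,z):
    X=onz(d,p,z)[:,:2]; vx,vy,x,y=cv2.fitLine(X.astype(np.float32),cv2.DIST_HUBER,0,.001,.001).ravel(); return x+(0-y)*vx/vy, np.arctan(-vx/vy),
zt=.0674-.0374+.032
print("foot left",line(fl,zt),"right",line(ft,zt),"fence",line(fe,.030))
print(ft,fe[::4])
print("foot back edge",onz(d,[(318,158)],zt),"hole",onz(d,[(319.5,181)],zt), "fence screw", onz(d,[(373,170)],.03))
E
```

```text
[177 180 184 180 176 176 167 124 100  77 199 228 223 224 225 223 224 222
 221 219] [222 224 222 222 222 224 226 227 211 202 227 227 223 221 222 221 222 223
 223 225 224 223 226 222 224] [180 187 182 182 183 182 184 179 199 226 229 227 227 226]
foot left (np.float32(0.59348625), np.float32(-0.20040686)) right (np.float32(0.6392333), np.float32(-0.1828459)) fence (np.float32(0.6425683), np.float32(-0.20754035))
[(np.float64(358.5), 165), (np.float64(358.5), 170), (np.float64(354.5), 175), (np.float64(357.5), 180), (np.float64(357.5), 185), (np.float64(357.5), 190), (np.float64(357.5), 195), (np.float64(357.5), 200), (np.float64(357.5), 205), (np.float64(356.5), 210)] [(np.float64(361.5), 40), (np.float64(361.5), 60), (np.float64(360.5), 80), (np.float64(359.5), 100), (np.float64(359.5), 120)]
foot back edge [[0.62404877 0.03970954 0.062     ]] hole [[0.62223961 0.0267166  0.062     ]] fence screw [[0.65773815 0.02058556 0.03      ]]
```

The gap is 2–3 mm and the foot is parallel to the fence. I back off 1.5 mm and lower until it touches the plate.

Request:
carry_out(
  motion=[
    [[-0.0015, 0.0003, -0.006], 0],
    [[-0.0015, 0.0003, -0.012], 0],
    [[-0.0015, 0.0003, -0.018], 0],
    [[-0.0015, 0.0003, -0.023], 0],
    [[-0.0015, 0.0003, -0.026], 0],
    [[-0.0015, 0.0003, -0.028], 0],
    [[-0.0015, 0.0003, -0.029], 0],
    [[-0.0015, 0.0003, -0.03], 0],
    [[-0.0015, 0.0003, -0.03], 0],
    [[-0.0015, 0.0003, -0.03], 0],
    [[-0.0015, 0.0003, -0.03], 0],
  ],
)

```text
time: 6.8
position: [0.6123, -0.005, 0.0378]
tool_rot: [-3.125, 0.318, -0.001]
ft_force: [0.1, -0.2, -3.2]
grip_width: 0.182
```

Request:
carry_out(
  motion=[
    [[0, 0, -0.0005], 0],
    [[0, 0, -0.001], 0],
    [[0, 0, -0.0015], 0],
    [[0, 0, -0.0015], 0],
    [[0, 0, -0.0015], 0],
  ],
)

```text
time: 7.3
position: [0.6124, -0.005, 0.0374]
tool_rot: [-3.125, 0.318, -0.001]
ft_force: [-4.0, 0.5, 6.6]
grip_width: 0.18
```

It is on the plate. Now slide to the fence, along (0.98, -0.20).

Request:
carry_out(
  motion=[
    [[0.001, -0.0002, 0], 0],
    [[0.0015, -0.0003, 0], 0],
    [[0.002, -0.0004, 0], 0],
    [[0.0025, -0.0005, 0], 0],
    [[0.003, -0.0006, 0], 0],
    [[0.0035, -0.0007, 0], 0],
    [[0.0035, -0.0007, 0], 0],
  ],
)

```text
time: 8.0
position: [0.6126, -0.0051, 0.0375]
tool_rot: [-3.124, 0.318, 0.011]
ft_force: [-11.8, 1.9, 14.6]
grip_width: 0.183
```

```bash
python3 - <<'E'
from bench import get_state, eyes
from meas import *
s=get_state(); print(s["position"],s["tool_rot"],s["ft_force"],s["torque"])
d=eyes.get_image("wrist"); np.savez("wrist3.npz",**d)
c=cv2.resize(d["pixels"][120:300,250:410],None,fx=4,fy=3,interpolation=cv2.INTER_CUBIC)
t=eyes.get_image("top"); np.savez("top3.npz",**t)
c2=cv2.resize(t["pixels"][98:244,228:404],None,fx=4,fy=4,interpolation=cv2.INTER_CUBIC)
cv2.imwrite("pics/w3.png",c)
E
```

```text
[ 0.61258378 -0.00507616  0.03749941] [-3.12404912  0.31789667  0.01112489] [-11.81994444   1.85876202  14.58087479] [0.17440013 2.90666505 0.01876926]
```

View pics/w3.png

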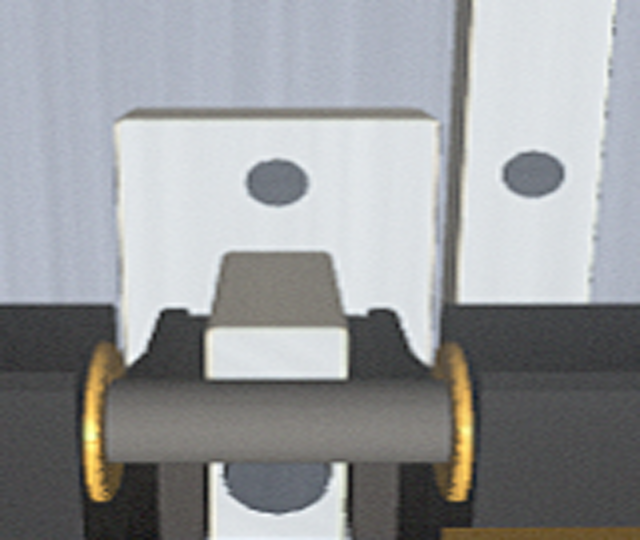

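There is still about a 4 mm gap to the fence (foot edge at crop column 437, fence at 460). The foot is sticking by friction, so I ease the down-force and then slide.

Request:
carry_out(
  motion=[
    [[0, 0, 0.0005], 0],
    [[0, 0, 0.001], 0],
    [[0.0005, 0, 0.0013], 0],
    [[0.001, -0.0002, 0.0013], 0],
    [[0.0015, -0.0003, 0.0013], 0],
    [[0.0015, -0.0003, 0.0013], 0],
  ],
)

```text
time: 8.7
position: [0.616, -0.0057, 0.0375]
tool_rot: [-3.125, 0.318, 0.005]
ft_force: [-6.8, 1.4, 5.2]
grip_width: 0.18
```

Request:
carry_out(
  motion=[
    [[0.0005, -0.0001, 0.0002], 0],
    [[0.001, -0.0002, 0.0002], 0],
    [[0.0015, -0.0003, 0.0002], 0],
    [[0.002, -0.0004, 0.0002], 0],
    [[0.0025, -0.0005, 0.0002], 0],
    [[0.0025, -0.0005, 0.0002], 0],
  ],
)

```text
time: 9.3
position: [0.6162, -0.0056, 0.0376]
tool_rot: [-3.124, 0.318, 0.013]
ft_force: [-12.4, 2.6, 9.3]
grip_width: 0.179
```

```bash
cat > gap.py <<'E'
from bench import get_state, eyes
from meas import *
s=get_state(); print(s["time"],s["position"].round(4),s["tool_rot"].round(3),s["ft_force"].round(1))
d=eyes.get_image("wrist"); np.savez("wl.npz",**d); im=d["pixels"]; g=cv2.cvtColor(im,cv2.COLOR_BGR2GRAY).astype(int)
for v in (165,175,185): print(v,g[v,272:286],g[v,348:376])
c=cv2.resize(im[120:240,250:410],None,fx=4,fy=4,interpolation=cv2.INTER_CUBIC); cv2.imwrite("pics/gap.png",c)
E
python3 gap.py
```

```text
9.3 [ 0.6162 -0.0056  0.0376] [-3.124  0.318  0.013] [-12.4   2.6   9.3]
165 [182 181 183 182 180 185 176 194 227 229 229 229 225 225] [225 224 225 226 224 224 224 223 224 225 226 189 189 229 225 226 225 227
 226 223 223 220 224 224 223 224 225 224]
175 [182 182 183 182 180 187 162 176 230 227 228 226 228 224] [225 222 227 224 225 222 223 223 227 226 226 207 197 227 225 225 224 226
 225 226 232 194 115 110 117 123 113 120]
185 [177 177 178 184 180 184 178 207 231 225 228 227 227 226] [223 224 222 225 224 223 225 224 226 227 204 198 226 225 224 224 224 225
 226 224 222 225 228 227 219 187 146 122]
```

The foot and fence edges now meet (thin line at column 359), so it is flush. Per both views the stop is about 38 mm away along -y. I ease the side load and slide 28 mm.

Request:
carry_out(
  motion=[
    [[-0.001, 0.0002, 0], 0],
    [[-0.0018, 0.0002, 0], 0],
    [[-0.0022, -0.0018, 0], 0],
    [[-0.0026, -0.0038, 0], 0],
    [[-0.003, -0.0058, 0], 0],
    [[-0.0034, -0.0078, 0], 0],
    [[-0.0038, -0.0098, 0], 0],
    [[-0.0042, -0.0118, 0], 0],
    [[-0.0046, -0.0138, 0], 0],
    [[-0.005, -0.0158, 0], 0],
    [[-0.0054, -0.0177, 0], 0],
    [[-0.0058, -0.0197, 0], 0],
    [[-0.0063, -0.0217, 0], 0],
    [[-0.0067, -0.0237, 0], 0],
    [[-0.0071, -0.0257, 0], 0],
    [[-0.0075, -0.0276, 0], 0],
    [[-0.0075, -0.0276, 0], 0],
  ],
)

```text
time: 11.05
position: [0.6115, -0.0271, 0.0378]
tool_rot: [-3.118, 0.312, 0.005]
ft_force: [-5.3, 11.0, 6.2]
grip_width: 0.179
```

11 N is sliding friction, and the foot still has about 16 mm to go. I continue slowly.

Request:
carry_out(
  motion=[
    [[-0.0002, -0.001, 0.0003], 0],
    [[-0.0004, -0.002, 0.0005], 0],
    [[-0.0006, -0.003, 0.0005], 0],
    [[-0.0008, -0.004, 0.0005], 0],
    [[-0.001, -0.005, 0.0005], 0],
    [[-0.0012, -0.006, 0.0005], 0],
    [[-0.0014, -0.007, 0.0005], 0],
    [[-0.0016, -0.008, 0.0005], 0],
    [[-0.0018, -0.009, 0.0005], 0],
    [[-0.002, -0.01, 0.0005], 0],
  ],
)

```text
time: 12.05
position: [0.6093, -0.0378, 0.0378]
tool_rot: [-3.119, 0.313, 0.006]
ft_force: [-5.2, 10.0, 3.8]
grip_width: 0.182
```

Request:
carry_out(
  motion=[
    [[-0.0002, -0.001, 0], 0],
    [[-0.0004, -0.002, 0], 0],
    [[-0.0006, -0.003, 0], 0],
    [[-0.0007, -0.0035, 0], 0],
    [[-0.0008, -0.004, 0], 0],
  ],
)

```text
time: 12.55
position: [0.6085, -0.0416, 0.0378]
tool_rot: [-3.119, 0.313, 0.006]
ft_force: [-5.5, 10.0, 3.5]
grip_width: 0.181
```

Request:
carry_out(
  motion=[
    [[-0.0001, -0.0005, 0], 0],
    [[-0.0002, -0.001, 0], 0],
    [[-0.0003, -0.0015, 0], 0],
    [[-0.0004, -0.002, 0], 0],
  ],
)

```text
time: 12.95
position: [0.6081, -0.0435, 0.0378]
tool_rot: [-3.119, 0.312, 0.006]
ft_force: [-4.9, 10.7, 3.6]
grip_width: 0.183
```

Request:
carry_out(
  motion=[
    [[-0.0001, -0.0005, 0], 0],
    [[-0.0002, -0.001, 0], 0],
    [[-0.0003, -0.0015, 0], 0],
    [[-0.0004, -0.002, 0], 0],
  ],
)

```text
time: 13.35
position: [0.6081, -0.0437, 0.0379]
tool_rot: [-3.116, 0.311, 0.005]
ft_force: [-4.7, 13.6, 4.2]
grip_width: 0.177
```

The foot has stopped moving (0.2 mm for 2 mm commanded) and the force is rising. One more small push should confirm the stop.

Request:
carry_out(
  motion=[
    [[-0.0002, -0.001, 0], 0],
    [[-0.0004, -0.002, 0], 0],
    [[-0.0004, -0.002, 0], 0],
  ],
)

```text
time: 13.65
position: [0.6081, -0.0439, 0.038]
tool_rot: [-3.114, 0.31, 0.005]
ft_force: [-4.9, 15.6, 4.9]
grip_width: 0.176
```

```bash
python3 - <<'E'
from bench import get_state, eyes
from meas import *
s=get_state(); print(s["time"],s["position"].round(4),s["tool_rot"].round(3),s["ft_force"].round(1),s["torque"].round(2))
a=eyes.get_image("scene"); t=eyes.get_image("top"); np.savez("top4.npz",**t); np.savez("scene4.npz",**a)
u=proj(a,[s["position"]])[0].astype(int); w=proj(t,[s["position"]])[0].astype(int); print(u,w)
A=cv2.resize(a["pixels"][u[1]-60:u[1]+40,u[0]-60:u[0]+60],None,fx=6,fy=5,interpolation=cv2.INTER_CUBIC)
cv2.imwrite("pics/s4.png",A)
E
```

```text
13.65 [ 0.6081 -0.0439  0.038 ] [-3.114  0.31   0.005] [-4.9 15.6  4.9] [ 3.55  1.14 -0.28]
[329 231] [344 161]
```

View pics/s4.png

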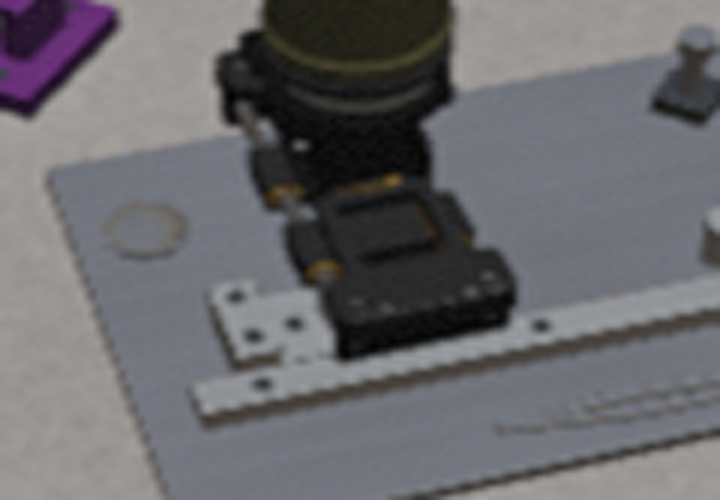

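The foot is against the rectangular stop with no visible gap: two silver top faces meet at crop pixel (300,330). The force along the fence rose from 10 to 15.6 N while motion stopped. Pushing at rib height tilts the arm slightly (0.012 rad). So I loosen the squeeze, let the fingertips slide down onto the base top, and ease the stop load. The push will then act low and keep the foot flat.

Request:
carry_out(
  motion=[
    [[0.0002, 0.001, -0.001], 0],
    [[0.0004, 0.002, -0.002], 0],
    [[0.0004, 0.002, -0.003], 0],
    [[0.0004, 0.002, -0.004], 0],
    [[0.0004, 0.002, -0.005], 0],
    [[0.0004, 0.002, -0.006], 0],
    [[0.0004, 0.002, -0.006], 0],
  ],
  squeeze=10,
)

```text
time: 14.45
position: [0.6072, -0.048, 0.0332]
tool_rot: [-3.12, 0.315, 0.007]
ft_force: [-11.0, 7.9, 13.5]
grip_width: 0.18
```

The fingers slid down the rib (z = 0.033), giving about 12 N on the fence, 5 N on the stop and 13 N down. Now the firm diagonal push.

Request:
carry_out(
  motion=[
    [[0.0003, -0.0001, -0.001], 0],
    [[0.0006, -0.0003, -0.002], 0],
    [[0.001, -0.0006, -0.003], 0],
    [[0.001, -0.0008, -0.004], 0],
    [[0.001, -0.0008, -0.004], 0],
    [[0.001, -0.0008, -0.004], 0],
  ],
  squeeze=20,
)

```text
time: 15.05
position: [0.6072, -0.0481, 0.0325]
tool_rot: [-3.118, 0.314, 0.011]
ft_force: [-22.5, 9.5, 37.2]
grip_width: 0.182
```

```bash
python3 - <<'E'
from bench import get_state, eyes
from meas import *
s=get_state(); f=s["ft_force"]; ex=np.array([.9795,-.2016,0]);ey=np.array([.2016,.9795,0])
print(s["time"],s["position"].round(4),s["tool_rot"].round(3),f.round(1),"fence",f@ex,"along",f@ey,s["torque"].round(2),s["grip_width"])
d=eyes.get_image("wrist"); np.savez("w5.npz",**d); cv2.imwrite("pics/w5.png",cv2.resize(d["pixels"][110:330,220:440],None,fx=3.6,fy=2.7,interpolation=cv2.INTER_CUBIC))
E
```

```text
15.05 [ 0.6072 -0.0481  0.0325] [-3.118  0.314  0.011] [-22.5   9.5  37.2] fence -23.998475279707883 along 4.77768399782841 [ 1.94  4.78 -0.1 ] 0.18163284541726038
```

View pics/w5.png

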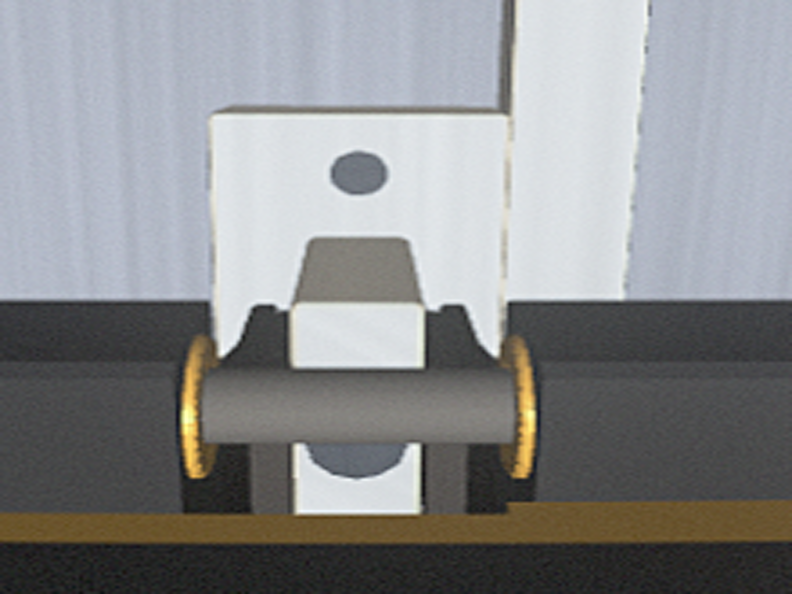

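The fingertips now bear on the base top (z = 0.0325), the foot edge meets the fence edge along its whole length, and the loads are 24 N on the fence and 37 N down. To be sure of the stop contact, I ease the down and fence load, nudge along to the stop, then reapply the diagonal push.

Request:
carry_out(
  motion=[
    [[-0.0015, 0.0003, 0.0015], 0],
    [[-0.002, 0.0004, 0.003], 0],
    [[-0.0022, -0.0005, 0.0032], 0],
    [[-0.0025, -0.0015, 0.0032], 0],
    [[-0.0027, -0.0025, 0.0032], 0],
    [[-0.0029, -0.0035, 0.0032], 0],
    [[-0.0029, -0.0035, 0.0032], 0],
  ],
  squeeze=40,
)

```text
time: 15.8
position: [0.6072, -0.0482, 0.0326]
tool_rot: [-3.116, 0.311, 0.002]
ft_force: [-6.4, 13.1, 11.6]
grip_width: 0.18
```

It moved 0.1 mm under 11.5 N toward the stop, so the contact is solid. I reapply the diagonal push.

Request:
carry_out(
  motion=[
    [[0.0005, -0.0001, -0.001], 0],
    [[0.001, -0.0002, -0.002], 0],
    [[0.0015, -0.0003, -0.003], 0],
    [[0.002, -0.0004, -0.0032], 0],
    [[0.002, -0.0004, -0.0032], 0],
    [[0.002, -0.0004, -0.0032], 0],
    [[0.002, -0.0004, -0.0032], 0],
  ],
)

```text
time: 16.5
position: [0.6072, -0.0482, 0.0326]
tool_rot: [-3.114, 0.311, 0.01]
ft_force: [-20.6, 16.9, 35.8]
grip_width: 0.183
```

```bash
python3 - <<'E'
from bench import get_state, eyes
from meas import *
s=get_state(); f=s["ft_force"]; ex=np.array([.9795,-.2016,0]);ey=np.array([.2016,.9795,0])
print(s["time"],s["position"].round(4),s["tool_rot"].round(3),f.round(1),"fence",(f@ex).round(1),"along",(f@ey).round(1),s["grip_width"])
d=eyes.get_image("wrist"); t=eyes.get_image("top"); np.savez("top6.npz",**t)
e=onz(d,[(282,141),(361,141)],.032)[:,:2]; print("foot back corners (fence frame)",(e-[.657,.0214])@np.c_[ex[:2],ey[:2]])
t0=dict(np.load("top0.npz"))["pixels"]; a=cv2.resize(t["pixels"][98:244,228:404],None,fx=4,fy=4,interpolation=cv2.INTER_CUBIC); cv2.imwrite("pics/t6.png",a)
E
```

```text
16.5 [ 0.6072 -0.0482  0.0326] [-3.114  0.311  0.01 ] [-20.6  16.9  35.8] fence -23.6 along 12.4 0.18260624897516886
foot back corners (fence frame) [[-0.05282641 -0.02231   ]
 [-0.01033778 -0.02210004]]
```

View pics/t6.png

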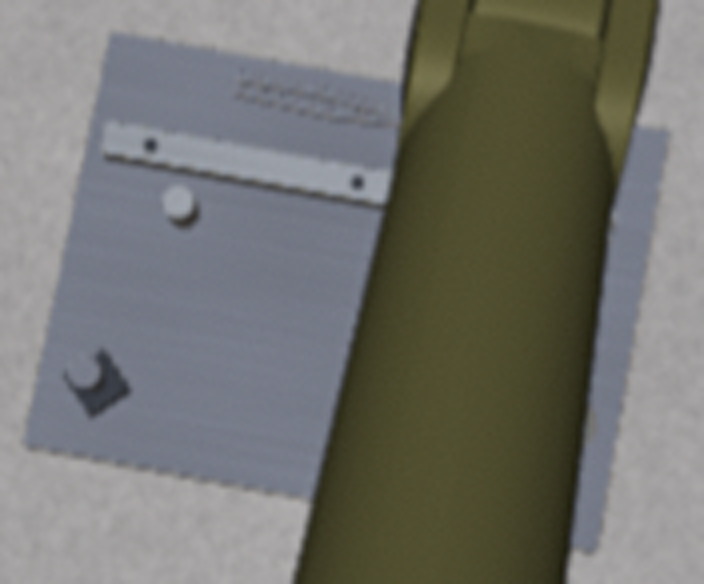

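I converted those corner pixels wrongly: the crop edge is at row 151, not 141. I'll redo it with the right pixels and check the stop contact in the scene view.

```bash
python3 - <<'E'
from bench import eyes
from meas import *
ex=np.array([.9795,-.2016]);ey=np.array([.2016,.9795])
d=eyes.get_image("wrist"); g=cv2.cvtColor(d["pixels"],cv2.COLOR_BGR2GRAY).astype(int)
r=[v+np.argmax(np.diff(g[v:170,u]))+1 for u in (295,310,340,350) for v in (135,)]; print(r)
e=onz(d,[(279,np.median(r)),(361,np.median(r))],.032)[:,:2]; print("back corners (fence frame)",(e-[.657,.0214])@np.c_[ex,ey])
a=eyes.get_image("scene"); cv2.imwrite("pics/s7.png",cv2.resize(a["pixels"][200:260,285:365],None,fx=9,fy=9,interpolation=cv2.INTER_CUBIC))
E
```

```text
[np.int64(152), np.int64(152), np.int64(152), np.int64(152)]
back corners (fence frame) [[-0.05459507 -0.02820934]
 [-0.01012805 -0.0279819 ]]
```

View pics/s7.png

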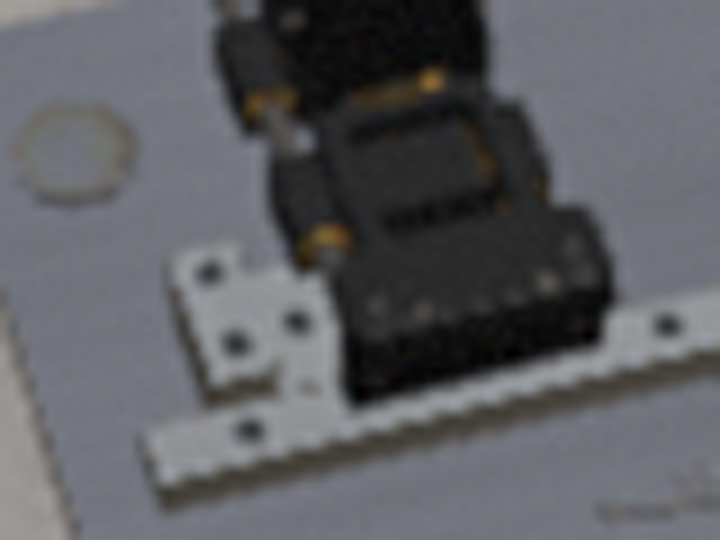

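The corrected back edge is at -28.1 mm, so the foot centre is at -73 mm, matching the predicted contact of -72.6 to -73.4 mm. The fence-side edge is at -10.1 mm against a fence face at -10 mm. The scene view shows foot and stop joined, and the dish undisturbed. I'm handing in with the push held.

```bash
python3 -c "
from bench import ticket,get_state
s=get_state();print(s['time'],s['position'].round(4),s['ft_force'].round(1));print(ticket.close_job())"
```

```text
16.7 [ 0.6072 -0.0482  0.0326] [-21.2  16.4  35.9]
the job is handed in; nothing more can be done
None
```

The foot is on the plate with its long side against the fence and up against the rectangular stop. The arm was still holding the diagonal push when I handed in at 16.7 s.

**What I did:** I gripped the silver foot by its rib and set it on the plate about 38 mm short of the stop. I slid it to the fence, then along it until motion stopped and the force rose from 10 to 15.6 N. I then lowered the fingertips onto the base top, checked the stop contact again with a light push (0.1 mm movement at 11.5 N), and applied the final push.

**Last checks:**

| Check | Result |
|---|---|
| Push on the fence | about 24 N |
| Push down | about 36 N |
| Push toward the stop | about 12 N |
| Fence-side edge of the foot | -10.1 mm (fence face at -10 mm) |
| Foot centre along the fence | -73 mm (predicted contact -72.6 to -73.4 mm) |

**What failed or disagreed:**
- The first push to the fence stuck by friction; easing the down-force freed it.
- One check of the foot's end disagreed by 6 mm because I used a wrong pixel row; the corrected value agreed.
- The tool leans by roughly 0.01 to 0.02 rad under load. I did not measure the foot's own tilt directly. I judged it flat from the fingertips resting on the base and the even line along the fence.
- The arm hid part of the plate in the last top view. The dish, spare, pillar and tweezers looked unmoved by eye where they could be seen.

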